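# Put the price sign back in front of the round rolls

### The arm

A 6-joint arm with a two-finger parallel gripper is mounted at the origin on the work surface. World frame = base frame: x ahead of the robot, y to its left, z up, the work surface at z = 0. Lengths are in mm, angles in rad, forces in N, time in s.
With the tool pointing down it reaches from about 300 to 775 mm from the base axis. Payload 14.6 kg.
Tool frame: the origin (TCP) lies at the very end of the fingers, on their centre line; the grasp point (between the pads) lies 19 mm behind it (manip.grip_point_offset is the distance from the TCP to the grasp point, in mm); z points along the fingers, y is the line along which they close (so a half turn about z gives the same grasp; the last joint's range is limited). The gripper opens to 94 mm and grips with 3 to 60 N. Pads are 16 mm wide; open, the fingers measure 119 mm over their backs; the gripper's body (75 mm by 177 mm) begins 78 mm behind the grasp point.
Start: joints at [1.168, 0.3, 1.521, -0, 1.321, -0.067], TCP at [181.236, 519.272, 205.446] pointing down, gripper open.
Joint ranges: [-3.03, 3.03], [-0.79, 2.21], [0.23, 2.52], [-1.04, 4.18], [0, 3.07], [-2.55, 2.55]. Speed limits (rad/s): [2.22, 2.22, 2.57, 3.14, 3.14, 3.14].

### API

Orientations are given as [roll, pitch, yaw] about the fixed x, y, z axes, in that order (R = Rz(yaw) Ry(pitch) Rx(roll)).
In Python, from cell import telemetry, eyes, manip gives the robot as it stands.
- The arm moves only by the tool play_rows, never from a script. Its arguments are lists of equal length, an entry for each row: "translation": the shift along the world's x, y, z in m, a list of three; "yaw": the turn about the world's z in rad. A call has 1 to 12 rows; each row is the pose to reach, as a shift and turn from the pose commanded when the call began; what a row does not reach only later rows make up. A row lasts 1/8 s, in which the tool goes at most 62.5 mm and 10.7 degrees, less where a joint would pass 70% of its speed; a pose out of reach is approached as far as the arm can. A call with a gripper value outside its range is refused whole. "hand" is the opening, from 0 (shut) to 1 (fully open), set as the call begins (left out, the last holds). The fingers move at their own pace and stop on an object; "force" is the grip in N (left out, the last holds). Time passes only in rows, so rows that repeat a pose let the fingers close. It gives the time, the measured TCP pose, the force, the opening and the grip force at its end, in the units of the state.
- telemetry.read_state(): the state, without advancing time (a new reading comes with each control period).
- eyes.camera(name): name is "scene" or "top"; returns a dict with "pixels" (480x640x3 uint8, red, green, blue), "fx", "fy", "cx", "cy" (pixels), "dist_coeffs" ([k1, k2, p1, p2, k3] as OpenCV has them; the pictures are not rectified), "cam_to_world" (4x4, takes a point from camera to world coordinates). Camera axes: x right, y up, looking along -z (the intrinsics and any distortion apply to the point x, -y, -z); pixel columns grow to the right and rows downward; lengths in mm; the calibration is good to about 2 mm. A picture is of the moment at which its call begins. There is no depth.
- manip.sign_off(): hands the job in; it is judged then, once.
The state is a dict: "clock": time; "joints": joint angles; "qd": joint speeds; "effort": joint torques, N m; "eef_pos": TCP position; "eef_rot": TCP orientation; "wrist_force": force on the tool from outside, world axes, zero at the start; "moment": the same for the moment, N m; "finger_gap": finger opening in mm; "finger_force": force on a finger pad.
Only numpy, scipy, OpenCV 4.12 (cv2) and the standard library are available. Lean on these libraries where they do the work, as an engineer would, in place of code of your own. Each camera call takes 0.05 s, during which the arm holds its last target. There are 200 camera calls.

### The job

The tray of pale round rolls on the bakery counter has lost its price sign. Take the sign with the yellow band out of the wooden sign rack and slide it down into the empty steel holder at the front of that tray, near the middle of the slot, until it stands upright and fully home; let go of it and leave the blue and the red sign where they are.

Things in the scene. Friction and masses are not known exactly. Their poses are not given: they have to be found in the camera images.
- yellow_sign_center (a point): upright black price sign with a yellow band round its top 30 mm, 12 (x) x 90 (y) x 110 mm tall (z up), same from both sides; point: its centre, 55 mm above its lower edge. About 140 g. Starts in either pocket of the wooden rack nearest the robot, 40 mm deep and loose, top 70 mm free. Grip it across its thickness by the band, lift it straight up.
- roll_slot (a point): floor centre, 10 mm over the counter, of the slot in the fixed steel holder on the robot side of the roll tray. x across the slot (to the tray), y along it, z up. Slot 110 mm long, open-ended, 16 wide, 35 deep; above it a flared mouth 20 high widens to 40. Sign home: centre 55 mm above this point. Tray from 70 mm beyond, under 60 high. Trays stand in any order; the dark cakes' empty holder is not wanted.
- blue_sign_center (a point): upright black price sign with a blue band round its top 30 mm, 12 (x) x 90 (y) x 110 mm tall (z up), same from both sides; point: its centre, 55 mm above its lower edge. It stands in the rack's other pocket, about 140 mm beside the yellow one. Leave it.
- red_sign_center (a point): upright black price sign with a red band round its top 30 mm, 12 (x) x 90 (y) x 110 mm tall (z up), same from both sides; point: its centre, 55 mm above its lower edge. It stands in the holder of the golden croissants' tray. Leave it.
Mind the look-alikes: they are no part of the job. Leave any orange look-alike of the part that bears yellow_sign_center alone.

How it is judged (in metres and radians):
At the end, for the whole second after the job is handed in: The yellow sign stands in the slot of the roll tray's holder: its lower edge within 8 mm of the slot's floor, its centre within 12 mm of the slot's across and 20 mm along, upright and in line with the slot within 10 degrees, band at the top (x of yellow_sign_center in the frame of roll_slot between -0.012 and 0.012 m and y of yellow_sign_center in the frame of roll_slot between -0.02 and 0.02 m and z of yellow_sign_center in the frame of roll_slot between 0.045 and 0.063 m and angle between yellow_sign_center's own z axis and vertical below 0.18 rad and angle between the y axis of yellow_sign_center and the y axis of roll_slot, either way round below 0.18 rad); the robot touches nothing.
It fails at once if the blue sign is moved by more than 25 mm (distance of blue_sign_center from where it was at the start of the episode above 0.025 m).
It fails at once if the red sign is moved by more than 25 mm (distance of red_sign_center from where it was at the start of the episode above 0.025 m).
It also fails if it takes over 42 s, if anything falls off the work surface, if the arm or the gripper's body presses on something with over 40 N, if the wrist force passes 120 N, or if a joint passes its speed limit or range.

## Working session

There is one attempt and no reset: what is moved stays moved. The work goes in short steps, Python scripts to look and compute and a tool call to move; the robot and the scene stay as the last step left them, time stands still between calls to the robot, and variables do not carry over. Pictures are saved under pics/ and viewed, at most 10 in all, crops included, and the job is handed in when it is done.

Besides the shell and the picture viewer there is one more tool, called after ">>>" in YAML: its name, and indented under it one key for each argument. play_rows: Moves the arm, as the interface text tells. Its arguments: {"type":"object","properties":{"translation":{"type":"array","items":{"type":"array","items":{"type":"number"}}},"yaw":{"type":"array","items":{"type":"number"}},"hand":{"type":"number"},"force":{"type":"number"}},"required":["translation","yaw"]}

```bash
mkdir -p pics
cat > h.py <<'E'
import numpy as np, cv2
from cell import telemetry, eyes, manip
def snap(n,f):
    c=eyes.camera(n); cv2.imwrite('pics/'+f,c['pixels'][:,:,::-1]); return c
def K(c): return np.array([[c['fx'],0,c['cx']],[0,c['fy'],c['cy']],[0,0,1.]])
def ray(c,uv):
    p=cv2.undistortPoints(np.array([[uv]],float),K(c),np.array(c['dist_coeffs']))[0,0]
    T=np.array(c['cam_to_world']); return T[:3,3],T[:3,:3]@np.array([p[0],-p[1],-1])
def onz(c,uv,z):
    o,d=ray(c,uv); return o+d*(z-o[2])/d[2]
def proj(c,P):
    T=np.linalg.inv(np.array(c['cam_to_world'])); q=(T[:3,:3]@np.atleast_2d(P).T).T+T[:3,3]
    q=q*[1,-1,-1]
    return cv2.projectPoints(q,np.zeros(3),np.zeros(3),K(c),np.array(c['dist_coeffs']))[0][:,0]
E
python3 - <<'E'
from h import *
for n in('scene','top'):
    c=snap(n,n+'0.png'); print(n,np.round(c['cam_to_world'],2).tolist(),c['fx'])
s=telemetry.read_state(); print(s['clock'],s['eef_pos'],s['eef_rot'],s['finger_gap'])
E
```

```text
scene [[0.48, -0.69, 0.54, 1056.8], [0.88, 0.38, -0.29, -297.41], [-0.0, 0.62, 0.79, 885.07], [0.0, 0.0, 0.0, 1.0]] 502.4304045974456
top [[-0.1, 0.97, -0.21, 346.28], [-0.99, -0.1, 0.03, 6.54], [0.01, 0.21, 0.98, 930.57], [0.0, 0.0, 0.0, 1.0]] 436.8621590292627
0.1 [181.13029227 519.08031836 204.94956101] [-3.14056882e+00 -7.24472006e-05  2.80584656e+00] 94.09251687745542
```

View pics/scene0.png

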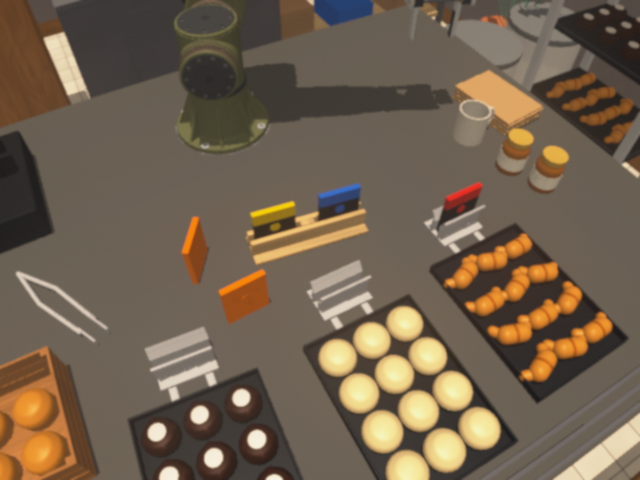

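View pics/top0.png

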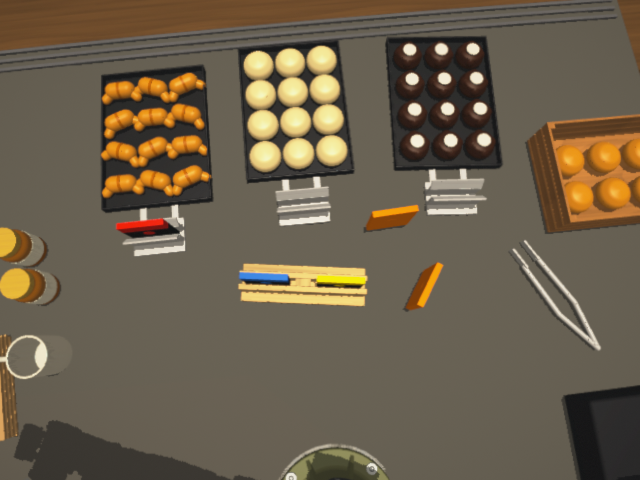

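The scene view shows the yellow sign at about (273,218) and the roll holder at (341,290). In the top view they are at (341,281) and (303,205). I'll zoom in to get corner pixels.

Run:
```python
import cv2,numpy as np
a=cv2.imread('pics/top0.png');b=cv2.imread('pics/scene0.png')
def crop(i,x,y,w,h,s,f):
    c=cv2.resize(i[y:y+h,x:x+w],None,fx=s,fy=s,interpolation=cv2.INTER_CUBIC)
    for k in range(0,w,10): cv2.putText(c,str(x+k),(k*s,8),0,.3,(0,255,0),1);cv2.line(c,(k*s,0),(k*s,h*s),(0,120,0),1) 
    for k in range(0,h,10): cv2.putText(c,str(y+k),(0,k*s+8),0,.3,(0,255,255),1);cv2.line(c,(0,k*s),(w*s,k*s),(0,120,0),1)
    cv2.imwrite('pics/'+f,c)
crop(a,235,170,135,140,5 and 4,'ct.png')
crop(b,240,180,140,150,4,'cs.png')
# yellow masks
for n,i in(('top',a),('scene',b)):
    h=cv2.cvtColor(i,cv2.COLOR_BGR2HSV); 
    for nm,lo,hi in(('y',(24,200,90),(33,255,255)),('b',(105,150,60),(125,255,255))):
        m=cv2.inRange(h,lo,hi); q,l,s,ce=cv2.connectedComponentsWithStats(m)
        for k in range(1,q):
            if s[k,4]>100:
                r=cv2.minAreaRect(np.argwhere(l==k)[:,::-1].astype(np.float32)); print(n,nm,s[k],np.round(cv2.boxPoints(r),1).tolist())
```

```text
top y [316 276  50  10 393] [[316.0, 285.0], [316.0, 276.0], [365.0, 276.0], [365.0, 285.0]]
top b [240 273  49  11 365] [[239.60000610351562, 281.8999938964844], [240.0, 272.6000061035156], [288.29998779296875, 274.70001220703125], [287.8999938964844, 284.0]]
scene y [252 202  42  15 160] [[251.39999389648438, 212.8000030517578], [292.29998779296875, 201.39999389648438], [293.29998779296875, 205.10000610351562], [252.39999389648438, 216.60000610351562]]
scene b [316   0  56  24 998] [[316.0, 23.0], [316.0, 0.0], [371.0, 0.0], [371.0, 23.0]]
scene b [319 185  41  14 197] [[318.6000061035156, 194.3000030517578], [358.1000061035156, 183.8000030517578], [359.3999938964844, 188.60000610351562], [319.79998779296875, 199.10000610351562]]
```

View pics/ct.png

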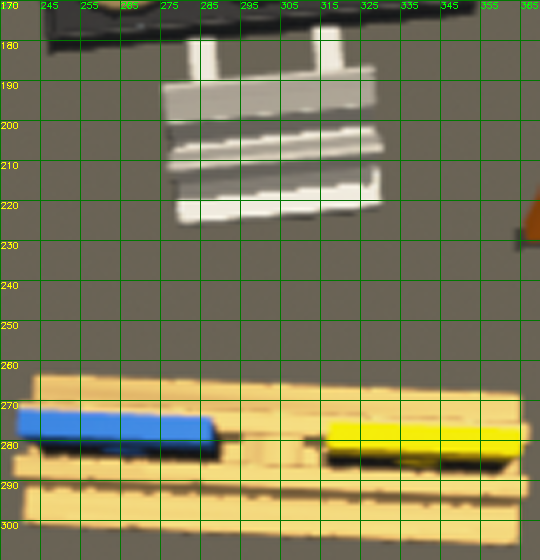

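View pics/cs.png

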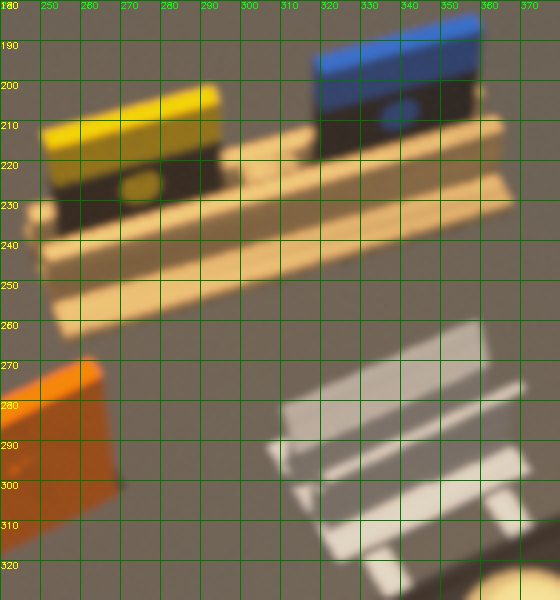

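Crops: the yellow band's top edge runs (317,275.5)-(365,277) in top and (252,218)-(295,206) in scene. The roll holder's far lip is (275.5,191)-(328.7,187) in top, and its near lip is (310.5,281)-(360,260) in scene. Next I triangulate these points and check the result by reprojecting the model.

```bash
cat > m.py <<'E'
from h import *
from scipy.optimize import least_squares
t=eyes.camera('top');s=eyes.camera('scene')
def tri(a,b):
    r=least_squares(lambda P:np.r_[proj(t,P)[0]-a,proj(s,P)[0]-b],[500,0,60.]); return r.x.round(1),r.fun.round(1)
print('sign R',*tri((365.2,276.7),(252,218)));print('sign L',*tri((317,275.5),(295,205.7)))
print('near lip L',*tri((277,208),(360,260)));print('near lip R',*tri((330,202.5),(310.5,281)))
print('far lip L',*tri((275.5,191.2),(371,276)));print('far lip R',*tri((328.7,186.7),(317,299)))
def fit(pts,tops,scs,zfix=None):
    # pts local; params x,y,z,yaw
    def W(p): 
        c,n=np.cos(p[3]),np.sin(p[3]); return pts@np.array([[c,-n,0],[n,c,0],[0,0,1]]).T+p[:3]
    def f(p):
        w=W(p); return np.concatenate([(proj(t,w[i])[0]-q) for i,q in tops]+[(proj(s,w[i])[0]-q) for i,q in scs])
    r=least_squares(f,[450,0,60,0],x_scale=[10,10,10,.1],loss='soft_l1'); print(r.x.round(3),r.fun.round(1)); return r.x
fp=np.array([[6,45,0],[6,-45,0],[-6,45,0],[-6,-45,0]],float) # top corners
fit(fp,[(0,(317,275.5)),(1,(365.2,276.7))],[(0,(295,205.7)),(1,(252,218)),(2,(293.5,201)),(3,(250.5,213.2))])
fit(fp,[(0,(239.5,272.5)),(1,(288,274.3))],[(0,(360.3,187)),(1,(320,198.5)),(2,(359.5,183)),(3,(318.5,194.5))])
lp=np.array([[20,55,0],[20,-55,0],[-20,55,0],[-20,-55,0]],float)
fit(lp,[(0,(275.5,191.2)),(1,(328.7,186.7)),(2,(277,208)),(3,(330,202.5))],[(0,(371,276)),(1,(317,299)),(2,(360,260)),(3,(310.5,281))])
E
python3 m.py
```

```text
sign R [ 441.3 -100.2  119.3] [-1.  -0.3 -1.1  0. ]
sign L [453.1 -10.7 118.8] [-1.  -0.3 -1.2  0.1]
near lip L [604.9  54.3  73.7] [-0.7 -0.3 -0.7  0.1]
near lip R [603.7 -54.9  78. ] [-0.4 -0.1 -0.3  0. ]
far lip L [643.5  55.3  67.3] [-1.1 -0.4 -1.   0.2]
far lip R [639.9 -58.7  68.5] [ 0.6  0.2  0.6 -0.1]
[ 4.41358e+02 -5.32110e+01  1.19251e+02 -1.37000e-01] [-1.7 -0.5 -1.8 -0.1 -0.5 -0.2 -0.3 -0.3 -1.   0.4 -0.5  0.2]
[ 4.61470e+02  9.01560e+01  1.19205e+02 -1.42000e-01] [-1.6 -0.3 -2.  -0.3 -0.3  0.2 -0.3 -0.1 -1.8  0.3 -0.9 -0.1]
[ 6.22855e+02 -1.10500e+00  7.18810e+01 -3.50000e-02] [-0.3 -1.8 -0.3 -0.7 -0.8  0.  -0.1  2.  -1.4 -0.2  1.8 -1.  -0.7  0.6
 -1.2  0.8]
```

>>> play_rows:
  translation:
    - [0.03, -0.055, 0]
    - [0.055, -0.11, 0]
    - [0.08, -0.165, 0]
    - [0.105, -0.22, 0]
    - [0.13, -0.275, 0]
    - [0.155, -0.33, 0]
    - [0.18, -0.385, 0]
    - [0.2, -0.44, 0]
    - [0.22, -0.49, 0]
    - [0.24, -0.53, 0]
    - [0.26, -0.572, 0]
    - [0.26, -0.572, 0]
  yaw: [-0.13, -0.26, -0.39, -0.52, -0.65, -0.78, -0.91, -1.04, -1.17, -1.28, -1.372, -1.372]
  hand: 1
  force: 30

```text
clock: 1.7
eef_pos: [441.7, -54.8, 205.0]
eef_rot: [-3.141, 0.0, 1.43]
wrist_force: [0.3, -0.4, -0.3]
finger_gap: 94.0
finger_force: 0.0
```

Run:
```python
from h import *
t=snap('top','t1.png');s=snap('scene','s1.png')
for n,c,P in(('t',t,[(275.5,191.2),(328.7,186.7),(277,208),(330,202.5)]),('s',s,[(371,276),(317,299),(360,260),(310.5,281)])):
    for p in P: print(n,onz(c,p,65).round(1))
st=telemetry.read_state(); print(st['clock'],st['eef_pos'],st['eef_rot'])
```

```text
t [643.2  53.3  65. ]
t [641.7 -57.7  65. ]
t [606.8  53.3  65. ]
t [607.3 -56.6  65. ]
s [642.9  58.3  65. ]
s [637.7 -58.7  65. ]
s [600.5  59.5  65. ]
s [596.7 -50.4  65. ]
1.8 [440.95762567 -52.66020273 205.15783292] [-3.14081515e+00 -2.03932616e-04  1.43371498e+00]
```

View pics/s1.png

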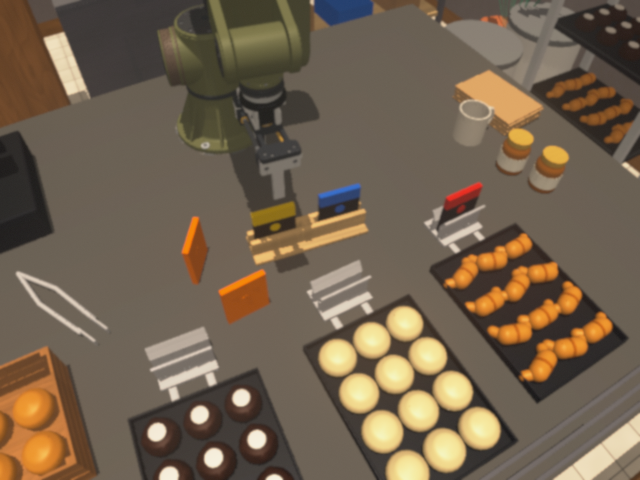

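The arm is above the yellow sign, with the fingers straddling it at about (275,175). Now I descend, close and lift.

>>> play_rows:
  translation:
    - [0, 0, -0.03]
    - [0, 0, -0.06]
    - [0, 0, -0.09]
    - [0, 0, -0.11]
    - [0, 0, -0.119]
    - [0, 0, -0.119]
    - [0, 0, -0.119]
  yaw: [0, 0, 0, 0, 0, 0, 0]

```text
clock: 2.68
eef_pos: [441.6, -52.6, 87.3]
eef_rot: [3.14, 0.0, 1.434]
wrist_force: [0.5, -0.3, 0.1]
finger_gap: 94.6
finger_force: 0.0
```

>>> play_rows:
  translation:
    - [0, 0, 0]
    - [0, 0, 0]
    - [0, 0, 0]
    - [0, 0, 0]
    - [0, 0, 0]
    - [0, 0, 0]
    - [0, 0, 0]
    - [0, 0, 0]
  yaw: [0, 0, 0, 0, 0, 0, 0, 0]
  hand: 0
  force: 30

```text
clock: 3.68
eef_pos: [441.2, -52.7, 86.4]
eef_rot: [-3.142, -0.0, 1.434]
wrist_force: [0.5, 0.2, -0.1]
finger_gap: 17.6
finger_force: 0.0
```

>>> play_rows:
  translation:
    - [0, 0, 0]
    - [0, 0, 0]
    - [0, 0, 0]
    - [0, 0, 0]
  yaw: [0, 0, 0, 0]

```text
clock: 4.18
eef_pos: [441.2, -52.7, 86.5]
eef_rot: [3.142, -0.0, 1.434]
wrist_force: [0.1, -0.1, -0.5]
finger_gap: 11.8
finger_force: 30.0
```

>>> play_rows:
  translation:
    - [0, 0, 0.01]
    - [0, 0, 0.03]
    - [0, 0, 0.06]
    - [0, 0, 0.09]
    - [0, 0, 0.12]
    - [0.03, 0.01, 0.12]
    - [0.07, 0.02, 0.12]
    - [0.11, 0.032, 0.12]
    - [0.15, 0.044, 0.12]
    - [0.17, 0.052, 0.12]
    - [0.18, 0.053, 0.12]
    - [0.18, 0.053, 0.12]
  yaw: [0, 0, 0, 0, 0, 0.02, 0.05, 0.07, 0.09, 0.11, 0.11, 0.11]

```text
clock: 5.68
eef_pos: [621.1, 0.1, 206.5]
eef_rot: [-3.141, 0.0, 1.543]
wrist_force: [0.1, 0.1, -1.6]
finger_gap: 12.1
finger_force: 30.0
```

>>> play_rows:
  translation:
    - [0, 0, -0.02]
    - [0, 0, -0.04]
    - [0, 0, -0.05]
    - [0, 0, -0.05]
    - [0, 0, -0.05]
  yaw: [0, 0, 0, 0, 0]

```text
clock: 6.3
eef_pos: [621.5, 0.2, 157.5]
eef_rot: [3.14, 0.0, 1.544]
wrist_force: [1.5, -0.5, -1.4]
finger_gap: 11.8
finger_force: 30.0
```

Run:
```python
from h import *
t=snap('top','t2.png');s=snap('scene','s2.png')
a=cv2.resize(t['pixels'][150:250,250:350,::-1],None,fx=4,fy=4,interpolation=2)
b=cv2.resize(s['pixels'][225:325,290:390,::-1],None,fx=4,fy=4,interpolation=2)
for i,x0,y0 in((a,250,150),(b,290,225)):
    for k in range(0,100,10): cv2.putText(i,str(x0+k),(k*4,8),0,.3,(0,255,0),1);cv2.putText(i,str(y0+k),(0,k*4+4),0,.3,(0,255,255),1)
cv2.imwrite('pics/c2.png',np.hstack([a,b]))
st=telemetry.read_state(); print(st['clock'],st['eef_pos'],st['eef_rot'],st['finger_gap'],st['wrist_force'])
```

```text
6.4 [6.21482140e+02 2.17328433e-01 1.57306833e+02] [3.14035851e+00 2.36800089e-05 1.54373400e+00] 11.745347256969733 [ 0.90352166  0.92279427 -1.49068778]
```

View pics/c2.png

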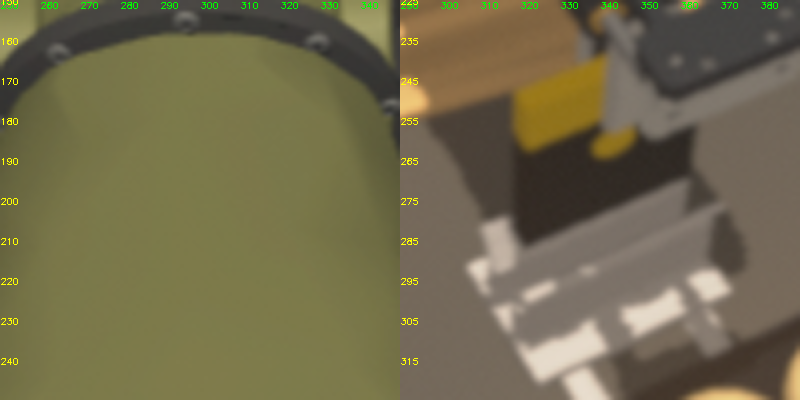

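Right half (scene): the sign hangs above the roll holder, its lower edge running (321,286)-(361,269) and roughly centred along the slot. The left half (top) is hidden by the arm. I'll lower it step by step and watch the wrist force.

>>> play_rows:
  translation:
    - [0, 0, -0.01]
    - [0, 0, -0.02]
    - [0, 0, -0.025]
    - [0, 0, -0.03]
    - [0, 0, -0.034]
    - [0, 0, -0.034]
  yaw: [0, 0, 0, 0, 0, 0]

```text
clock: 7.15
eef_pos: [621.2, 0.3, 122.2]
eef_rot: [-3.141, -0.0, 1.544]
wrist_force: [-0.5, 0.0, -1.0]
finger_gap: 11.8
finger_force: 30.0
```

>>> play_rows:
  translation:
    - [0, 0, -0.003]
    - [0, 0, -0.006]
    - [0, 0, -0.008]
    - [0, 0, -0.008]
  yaw: [0, 0, 0, 0]

```text
clock: 7.65
eef_pos: [621.1, 0.3, 114.3]
eef_rot: [-3.141, -0.0, 1.544]
wrist_force: [0.4, 0.8, -1.3]
finger_gap: 12.1
finger_force: 30.0
```

Bottom edge is about 37 mm up, so it's already inside the slot with no contact force.

>>> play_rows:
  translation:
    - [0, 0, -0.004]
    - [0, 0, -0.008]
    - [0, 0, -0.012]
    - [0, 0, -0.016]
    - [0, 0, -0.02]
    - [0, 0, -0.023]
    - [0, 0, -0.023]
  yaw: [0, 0, 0, 0, 0, 0, 0]

```text
clock: 8.52
eef_pos: [621.1, 0.3, 91.2]
eef_rot: [-3.141, 0.0, 1.544]
wrist_force: [0.5, -0.1, -2.1]
finger_gap: 12.0
finger_force: 30.0
```

>>> play_rows:
  translation:
    - [0, 0, -0.001]
    - [0, 0, -0.002]
    - [0, 0, -0.003]
    - [0, 0, -0.004]
    - [0, 0, -0.004]
  yaw: [0, 0, 0, 0, 0]

```text
clock: 9.15
eef_pos: [621.2, 0.3, 87.4]
eef_rot: [-3.141, 0.0, 1.544]
wrist_force: [0.6, 0.4, -1.6]
finger_gap: 12.0
finger_force: 30.0
```

>>> play_rows:
  translation:
    - [0, 0, 0]
    - [0, 0, 0]
    - [0, 0, 0]
    - [0, 0, 0]
    - [0, 0, 0]
    - [0, 0, 0]
  yaw: [0, 0, 0, 0, 0, 0]
  hand: 0.6

```text
clock: 9.9
eef_pos: [621.2, 0.3, 87.4]
eef_rot: [3.142, -0.0, 1.544]
wrist_force: [0.2, 0.6, 0.0]
finger_gap: 56.8
finger_force: 0.0
```

>>> play_rows:
  translation:
    - [0, 0, 0.02]
    - [0, 0, 0.06]
    - [0, 0, 0.1]
    - [0, 0, 0.13]
    - [-0.05, 0.04, 0.13]
    - [-0.09, 0.08, 0.13]
    - [-0.13, 0.13, 0.13]
    - [-0.17, 0.18, 0.13]
    - [-0.2, 0.23, 0.13]
    - [-0.22, 0.28, 0.13]
    - [-0.22, 0.28, 0.13]
  yaw: [0, 0, 0, 0, 0, 0.1, 0.2, 0.3, 0.4, 0.5, 0.5]

```text
clock: 11.28
eef_pos: [399.8, 282.6, 217.6]
eef_rot: [3.141, -0.0, 2.049]
wrist_force: [0.5, -1.1, 0.2]
finger_gap: 56.6
finger_force: 0.0
```

Run:
```python
from h import *
t=snap('top','t3.png');s=snap('scene','s3.png')
a=cv2.resize(t['pixels'][150:250,250:350,::-1],None,fx=4,fy=4,interpolation=2)
b=cv2.resize(s['pixels'][225:325,290:390,::-1],None,fx=4,fy=4,interpolation=2)
for i,x0,y0 in((a,250,150),(b,290,225)):
    for k in range(0,100,10): cv2.putText(i,str(x0+k),(k*4,8),0,.3,(0,255,0),1);cv2.putText(i,str(y0+k),(0,k*4+4),0,.3,(0,255,255),1)
cv2.imwrite('pics/c3.png',np.hstack([a,b]))
P=np.array([[627,45,120],[627,-45,120],[615,45,120],[615,-45,120.]]);print(proj(t,P).round(1).tolist(),proj(s,P).round(1).tolist())
st=telemetry.read_state(); print(st['clock'],st['eef_pos'],st['wrist_force'])
```

```text
[[278.1, 189.7], [324.1, 185.1], [278.6, 195.5], [324.8, 191.0]] [[363.1, 256.4], [321.0, 275.9], [359.7, 251.9], [317.8, 271.0]]
11.375 [401.19928376 280.23972605 217.44689463] [-0.15926616 -0.55949749 -0.87747669]
```

View pics/c3.png

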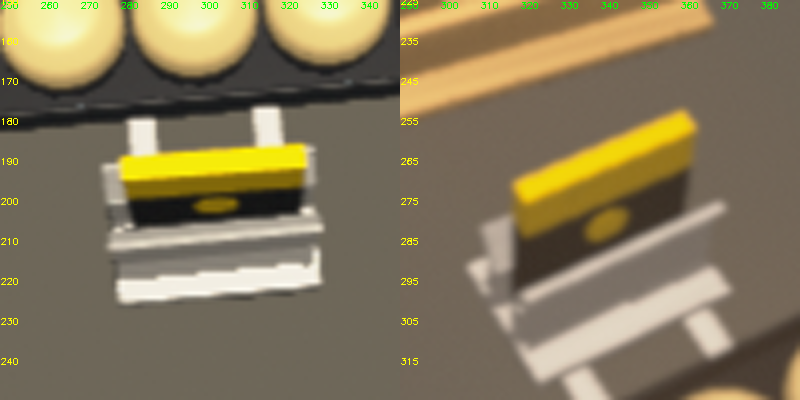

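The sign stands upright between the lips. Its top edges are at (280,189)-(326,186) in top and (318,271)-(362,253) in scene, within about 2 px of the predicted home pose, so I'm handing in.

```bash
python3 -c "
from cell import manip; print(manip.sign_off())"
```

```text
the job is handed in; nothing more can be done
None
```

The yellow sign stands upright and fully down in the roll tray's holder, near the middle of the slot, and the gripper is clear of it. I moved neither the blue nor the red sign, and the job is handed in; it returned no verdict.

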